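# Close the capsule tin and lift its cover for dating

## Task

Close the loaded green capsule tin: pick up its double lid, the steel plug lid with the green cover riding on top, by the plug lid's black rubber band, and lower it into the tin's mouth until it is fully home, letting go only then. Then lift off the green cover alone, leaving the plug lid seated, so that I can put date tape on it: finish still holding the cover, level and still, about a hand's breadth (10 cm or a little more) straight above the plug lid. Leave the tin standing where it is and do not disturb the closed blue tin.

Things in the scene. Friction and masses are not known exactly. Their poses are not given: they have to be found in the camera images.
- tin_mouth (a point): centre of the rim of the open green tin, z axis up. Tin loose, about 0.5 kg, round, rim 120 mm above its foot; body 66 mm in diameter up to 88 mm, then a shoulder, then a straight neck 48 mm outside, 42 mm inside, from 96 mm to the rim. Foil-topped capsules stand inside, ending 30 mm below the rim.
- inner_band (a point): centre of the black rubber band of the plug (inner) lid, on its axis, z up. Band 56 mm in diameter, 12 mm high (6 mm above and below this point). At the start the lid stands on its plug on the worktop, this point 30 mm up. Fully home, the band's underside rests on the tin's rim: this point 6 mm above tin_mouth. The band overhangs the neck by 4 mm, so fingers may reach below it.
- outer_knob (a point): centre of the steel knob of the green cover (outer lid), on its axis, z up. Knob 20 mm in diameter, 18 mm high (9 mm above and below this point), standing on the cover's flat top. While the cover sits on the plug lid this point is 27 mm above inner_band.
- tin: the open green tin itself, with its origin at the centre of its foot, z up
- inner_lid: the plug lid as a body, loose, about 0.12 kg; origin at the foot of its plug, 30 mm below inner_band, z up. Under the band a steel plug 39 mm in diameter, 24 mm long, its foot chamfered 4 mm high to 33 mm; 1.5 mm clearance all round in the tin's neck. Over the band a boss 33 mm wide, 6 mm high, hidden in the cover.
- outer_lid: the green cover as a body, loose, about 0.08 kg; origin at the centre of its underside, 21 mm below outer_knob, z up. Round, 48 mm in diameter, 12 mm high without the knob. It only rests on the band, over the boss, with about 3 mm play sideways, held by its weight alone (no catch).
- closed_tin_centre (a point): half-way up a blue tin of the same shape that is already closed with lids of its own (66 mm in diameter, 162 mm high to the knob's top; this point 80 mm above its foot); loose, not to be disturbed
Mind the look-alikes: they are no part of the job. What is shaped like the inner_lid but orange is not meant. What is shaped like the outer_lid but pink is not meant.

How it is judged:
By the outcome, as a careful person would: the job done as asked, in the order asked, and still so for the second after the job is handed in, while the arm keeps its last pose, push and grip.
It also fails if it takes over 56 s, if anything falls off the work surface, if the arm or the gripper's body presses on something with over 40 N, if the wrist force passes 120 N, or if a joint passes its speed limit or range.

## Robot

A 7-joint arm with a two-finger parallel gripper is mounted at the origin on a cart in front of the work surface, level with it; the furniture and walls round the work are solid. World frame = base frame: x ahead of the robot, y to its left, z up, the work surface at z = 0. Lengths are in m, angles in rad, forces in N, time in s.
With the tool pointing down it reaches from about 0.4 to 0.85 m from the base axis. Payload 4.4 kg.
Tool frame: the origin (TCP) lies on the centre line of the jaws, within the pads' length; the fingertips stand 25 mm ahead of it and the grasp point (between the pads) lies 6 mm ahead of it; z points along the fingers, y is the line along which they close (so a half turn about z gives the same grasp; the last joint's range is limited). The gripper opens to 94 mm and grips with 3 to 60 N. Pads are 16 mm wide; open, the fingers measure 119 mm over their backs; the gripper's body (75 mm by 177 mm) begins 78 mm behind the grasp point.
Start: joints at [1.252, 0.628, 0.038, 1.517, -0.027, 0.996, -0.02], TCP at [0.163, -0.629, 0.23] pointing down, gripper open.
Joint ranges: [-3.06, 3.06], [-0.37, 2.12], [-1.25, 1.32], [0.18, 2.47], [-1.1, 4.24], [0.23, 1.98], [-2.94, 2.94]. Speed limits (rad/s): [2.57, 2.57, 3.14, 3.14, 3.14, 3.14, 3.14].

## Interface

Orientations are given as a unit quaternion [w, x, y, z].
In Python, from workcell import readout, optics, ctrl gives the robot as it stands.
- The arm moves only by the tool jog_arm, never from a script. Its argument "deltas" is one flat list of numbers, 7 for each row, row after row: the shift along the world's x, y, z in mm, then the turn, a rotation vector about the world's x, y, z in degrees, then the opening, from -1 (shut) to 1 (fully open). In form: [dx, dy, dz, rx, ry, rz, hand, dx, dy, dz, rx, ry, rz, hand, ...]. A call has 1 to 8 rows; each row shifts and turns the commanded pose from where the row before left it; what a row does not reach is not made up. A row lasts 1/8 s, in which the tool goes at most 62.5 mm and 10.7 degrees, less where a joint would pass 70% of its speed; a pose out of reach is approached as far as the arm can. A call is refused whole if a number of a shift passes 62.5 or a number of a turn 10.7, either way. A call with a gripper value outside its range is refused whole. The fingers move at their own pace and stop on an object; "force" is the grip in N (left out, the last holds). Time passes only in rows, so rows that do not move let the fingers close. It gives the time, the measured TCP pose, the force, the opening and the grip force at its end, in the units of the state.
- readout.get_obs(): the state, without advancing time (a new reading comes with each control period).
- optics.grab_frame(name): name is "scene" or "top" or "wrist"; returns a dict with "color" (420x560x3 uint8, blue, green, red), "fovy" (degrees; the focal length in pixels is half the picture's height over the tangent of half this angle, whatever the lens; pixels are square), "cx", "cy" (the principal point, pixels), "D" ([k1, k2, p1, p2, k3] as OpenCV has them; the pictures are not rectified), "origin" and "rotation" of the camera in the world. Camera axes: x right, y down, z forward; pixel columns grow to the right and rows downward; lengths in m; the calibration is good to about 2 mm. A picture is of the moment at which its call begins. There is no depth.
- ctrl.close_job(): hands the job in; it is judged then, once.
The state is a dict: "clock": time; "joints": joint angles; "dq": joint speeds; "joint_efforts": joint torques, N m; "tool_pos": TCP position; "tool_rot": TCP orientation; "ft_force": force on the tool from outside, world axes, zero at the start; "ft_torque": the same for the moment, N m; "width": finger opening in m; "finger_force": force on a finger pad.
Only numpy, scipy, OpenCV 4.12 (cv2) and the standard library are available. Lean on these libraries where they do the work, as an engineer would, in place of code of your own. Each camera call takes 0.05 s, during which the arm holds its last target. There are 200 camera calls.

## Working session

There is one attempt and no reset: what is moved stays moved. The work goes in short steps, Python scripts to look and compute and a tool call to move; the robot and the scene stay as the last step left them, time stands still between calls to the robot, and variables do not carry over. Pictures are saved under pics/ and viewed, at most 10 in all, crops included, and the job is handed in when it is done.

Besides the shell and the picture viewer there is one more tool, called after "Emit:" as name(argument=value, ...) on one line, values as JSON. jog_arm: Moves the arm, as the interface text tells. Its arguments: {"type":"object","properties":{"deltas":{"type":"array","items":{"type":"number"}},"force":{"type":"number"}},"required":["deltas"]}

```bash
mkdir -p pics; cat > h.py <<'E'
import numpy as np, cv2
from workcell import readout, optics, ctrl
def K(f):
    fl=f["color"].shape[0]/2/np.tan(np.radians(f["fovy"])/2)
    return np.array([[fl,0,f["cx"]],[0,fl,f["cy"]],[0,0,1]])
def ray(f,u,v):
    p=cv2.undistortPoints(np.array([[[u,v]]],float),K(f),np.array(f["D"],float))[0,0]
    return np.array(f["origin"]),np.array(f["rotation"]).reshape(3,3)@np.array([p[0],p[1],1])
def onz(f,u,v,z):
    o,d=ray(f,u,v); return o+d*(z-o[2])/d[2]
def proj(f,P):
    R=np.array(f["rotation"]).reshape(3,3)
    rv=cv2.Rodrigues(R.T)[0]
    return cv2.projectPoints(np.array(P,float).reshape(-1,1,3),rv,-R.T@np.array(f["origin"]),K(f),np.array(f["D"],float))[0][:,0]
def cross(r1,r2):
    A=[];b=[]
    for o,d in (r1,r2):
        d=d/np.linalg.norm(d);M=np.eye(3)-np.outer(d,d);A.append(M);b.append(M@o)
    return np.linalg.lstsq(np.vstack(A),np.hstack(b),rcond=None)[0]
E
python3 - <<'E'
from h import *
import pickle
F={n:optics.grab_frame(n) for n in("scene","top","wrist")}
pickle.dump(F,open("F0.pkl","wb"))
for n,f in F.items(): print(n,f["origin"],np.round(f["rotation"],2).tolist(),f["fovy"],f["D"])
cv2.imwrite("pics/scene0.png",F["scene"]["color"]);cv2.imwrite("pics/top0.png",F["top"]["color"])
o=readout.get_obs();print(o)
E
```

```text
scene [0.07122272 0.64396107 0.85852285] [0.14, -0.34, 0.85, -0.37] 47.62893722937451 [-0.11863018  0.          0.          0.          0.        ]
top [0.49724081 0.03812108 0.95932378] [-0.06, 0.71, -0.7, 0.03] 56.33604382837241 [-0.01300514  0.          0.          0.          0.        ]
wrist [ 0.24159027 -0.60929346  0.38333886] [0.11, 0.78, -0.61, -0.09] 71.02681170691392 [-0.03358372  0.          0.          0.          0.        ]
{'clock': 0.15, 'joints': array([ 1.25219699,  0.62910346,  0.03843237,  1.51807261, -0.02699612,
        0.99626837, -0.02001185]), 'dq': array([-0.00065898, -0.00060464,  0.00071095, -0.00326841, -0.00050429,
       -0.0001053 ,  0.00307996]), 'joint_efforts': array([ 2.04667260e-03, -5.50087631e+01,  1.14527777e+00, -1.86816019e+01,
       -5.20562741e-02,  2.09350412e-02,  1.01274447e-04]), 'tool_pos': array([ 0.16251021, -0.62891733,  0.22980562]), 'tool_rot': array([-6.62281777e-04,  9.92021674e-01,  1.26065669e-01, -8.21423269e-05]), 'ft_force': array([-0.13630519, -0.39146161, -0.60299761]), 'ft_torque': array([0.01541779, 0.0277111 , 0.0204395 ]), 'finger_force': 0.0, 'width': 0.09396393793261067}
```

View pics/scene0.png

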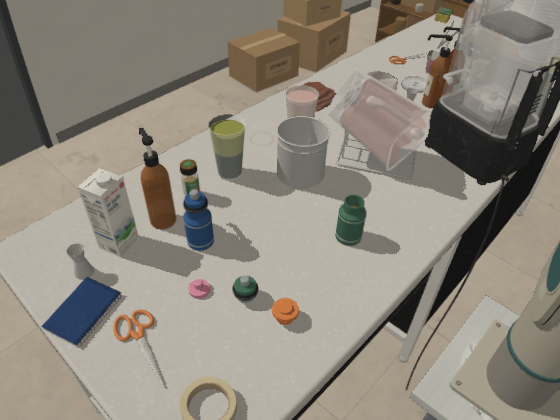

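View pics/top0.png

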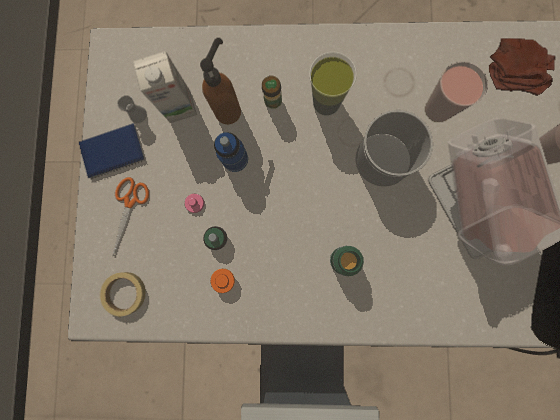

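```bash
sed -i 's/np.array(f\["rotation"\]).reshape(3,3)/Rot(f["rotation"])/' h.py; cat >> h.py <<'E'
from scipy.spatial.transform import Rotation
def Rot(q): return Rotation.from_quat(np.asarray(q)[[1,2,3,0]]).as_matrix()
E
python3 - <<'E'
from h import *
import pickle
F=pickle.load(open("F0.pkl","rb"));T,S=F["top"],F["scene"]
for n,(t,s,z) in {"lid knobtop":((212,239),(243,282),.066),"tin rim":((348,260),(352,203),.12),"blue knob":((224,143),(195,196),.162),"orange":((222,281),(285,306),.036),"pink":((193,203),(199,283),.03),"toaster edge":((540,262),(437,145),.15)}.items():
    print(n,onz(T,*t,z).round(3),onz(S,*s,z).round(3),cross(ray(T,*t),ray(S,*s)).round(3))
print("blender base front-left", [onz(S,u,v,z).round(2) for u,v,z in((500,180,0),(432,150,0),(437,88,.1),(455,60,.2))])
o=readout.get_obs();print(Rot(o["tool_rot"]).round(3))
a=cv2.resize(T["color"][210:310,170:290],None,fx=4,fy=4);b=cv2.resize(S["color"][240:340,170:310],None,fx=2.8,fy=4*1.0)
w=F["wrist"]["color"]
b=cv2.resize(S["color"][255:335,175:315],(420,240))
can=np.zeros((420+0,560+240,3),np.uint8);can[:420,:560]=w
can[:200,560:]=cv2.resize(T["color"][190:290,170:290],(240,200));can[210:350,560:]=cv2.resize(S["color"][255:335,180:317],(240,140))
cv2.imwrite("pics/c1.png",can)
E
```

```text
lid knobtop [0.536 0.223 0.066] [0.534 0.234 0.066] [0.539 0.227 0.055]
tin rim [ 0.491 -0.078  0.12 ] [ 0.488 -0.072  0.12 ] [ 0.491 -0.079  0.113]
blue knob [0.734 0.184 0.162] [0.724 0.193 0.162] [0.737 0.185 0.15 ]
orange [0.44  0.203 0.036] [0.444 0.201 0.036] [0.441 0.203 0.041]
pink [0.624 0.279 0.03 ] [0.622 0.284 0.03 ] [0.626 0.281 0.024]
toaster edge [ 0.49  -0.456  0.15 ] [ 0.445 -0.382  0.15 ] [ 0.49  -0.508  0.064]
blender base front-left [array([ 0.3 , -0.58,  0.  ]), array([ 0.52, -0.56,  0.  ]), array([ 0.63, -0.75,  0.1 ]), array([ 0.61, -0.78,  0.2 ])]
[[ 0.968  0.25  -0.   ]
 [ 0.25  -0.968  0.001]
 [ 0.    -0.001 -1.   ]]
```

View pics/c1.png

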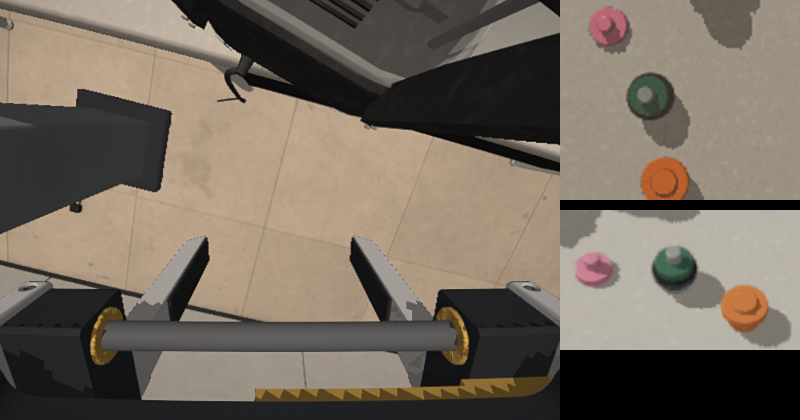

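Candidates, in top-picture pixels:
- (215,238): green cover on a black band. This one fits, and the crop confirms it.
- (222,281): orange plug lid, a decoy.
- (194,203): pink cover, a decoy.

The open tin is at (348,260). The wrist view shows the tool hanging in front of the table edge, with the black appliance ahead. I'll retreat along +y while rising, then swing in.

Emit:
jog_arm(deltas=[0,20,10,0,0,0,1,0,30,15,0,0,0,1,0,30,15,0,0,0,1,0,30,15,0,0,0,1,0,30,15,0,0,0,1,0,30,10,0,0,0,1,0,30,0,0,0,0,1,15,30,0,0,0,0,1])

```text
clock: 1.15
tool_pos: [0.1768, -0.3984, 0.3106]
tool_rot: [0.0, 0.992, 0.125, -0.0]
ft_force: [-0.1, 0.2, 0.5]
width: 0.0943
finger_force: 0.0
```

Emit:
jog_arm(deltas=[30,25,0,0,0,0,1,40,30,0,0,0,0,1,40,35,0,0,0,0,1,35,40,0,0,0,0,1,30,45,0,0,0,0,1,25,45,0,0,0,0,1,20,45,0,0,0,0,1,20,45,0,0,0,0,1])

```text
clock: 2.15
tool_pos: [0.418, -0.0878, 0.3105]
tool_rot: [0.0, 0.992, 0.126, 0.0]
ft_force: [0.8, 0.2, 0.6]
width: 0.0938
finger_force: 0.0
```

Emit:
jog_arm(deltas=[20,45,0,0,0,0,1,15,45,0,0,0,0,1,15,45,0,0,0,0,1,15,45,0,0,0,0,1,15,45,0,0,0,0,1,10,40,-10,0,0,0,1,0,30,-20,0,0,0,1,0,0,0,0,0,0,1])

```text
clock: 3.15
tool_pos: [0.506, 0.2078, 0.2789]
tool_rot: [-0.0, 0.992, 0.128, -0.002]
ft_force: [0.3, -0.5, 0.4]
width: 0.0938
finger_force: 0.0
```

```bash
python3 - <<'E'
from h import *
import pickle
F={n:optics.grab_frame(n) for n in("scene","top","wrist")}
pickle.dump(F,open("F1.pkl","wb"))
cv2.imwrite("pics/w1.png",F["wrist"]["color"])
o=readout.get_obs();print(o["tool_pos"],o["joints"].round(2))
print(proj(F["wrist"],[[.536,.225,.066],[.491,-.078,.12]]), F["wrist"]["origin"])
E
```

```text
[0.5079364  0.20424083 0.28075873] [-0.19  0.44 -0.35  1.73  0.18  1.   -1.93]
[[268.69864729 160.20766382]
 [501.36326955 265.90404599]] [0.58670035 0.22470603 0.43395792]
```

View pics/w1.png

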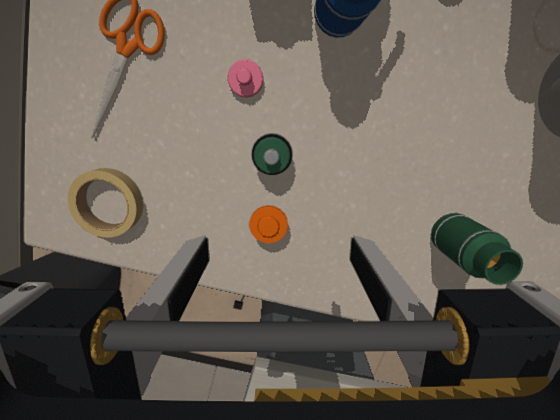

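The wrist view shows the green lid with its knob at (271,156), orange at (268,224), pink at (245,78) and the tin mouth at (504,265). Next I'll refine with masks.

```bash
python3 - <<'E'
from h import *
import pickle
F=pickle.load(open("F1.pkl","rb"));F0=pickle.load(open("F0.pkl","rb"))
def blob(f,m,near,r):
    mm=np.zeros_like(m);cv2.circle(mm,near,r,255,-1);m=cv2.bitwise_and(m,mm)
    c=max(cv2.findContours(m,0,1)[0],key=cv2.contourArea);h=cv2.convexHull(c);return cv2.fitEllipse(h),h
def green(f):
    h=cv2.cvtColor(f["color"],cv2.COLOR_BGR2HSV);return cv2.inRange(h,(60,60,15),(95,255,255))
def dark(f):  return cv2.inRange(cv2.cvtColor(f["color"],cv2.COLOR_BGR2GRAY),0,75)
w=F["wrist"];t=F0["top"]
for n,f,nr,r in(("w",w,(271,155),24),("t",t,(215,238),14)):
    e,h=blob(f,green(f),nr,r);print(n,"green",np.round(e[0],1),np.round(e[1],1),onz(f,*e[0],.046).round(4), "rad->",[np.linalg.norm(onz(f,*p,.046)-onz(f,*e[0],.046)).round(4) for p in h[::6,0].astype(float)])
    # knob: grey low sat bright inside
    hs=cv2.cvtColor(f["color"],cv2.COLOR_BGR2HSV);m=cv2.inRange(hs,(0,0,95),(180,60,255))
    e,h=blob(f,m,nr,13 if n=="w" else 8);print(" knob",np.round(e[0],1),np.round(e[1],1),onz(f,*e[0],.066).round(4))
# tin rim: outer green ellipse at neck top in wrist & top
for n,f,nr,r in(("t",t,(348,260),20),("w",w,(500,264),26)):
    cv2.imwrite("pics/t_%s.png"%n,cv2.resize(f["color"][nr[1]-35:nr[1]+35,nr[0]-40:nr[0]+40],(640,560)))
a=cv2.imread("pics/t_t.png");b=cv2.imread("pics/t_w.png")
b=cv2.resize(w["color"][225:305,425:535],(400,291));a=cv2.resize(t["color"][225:305,310:390],(400,400))
c=np.zeros((400,800,3),np.uint8);c[:,:400]=a;c[:291,400:]=b;cv2.imwrite("pics/c2.png",c)
E
```

```text
w green [271.3 154.8] [37.  37.5] [0.541  0.2234 0.046 ] rad-> [np.float64(0.0242), np.float64(0.0242), np.float64(0.0248), np.float64(0.0242)]
 knob [270.8 156. ] [14.  14.5] [0.5417 0.2237 0.066 ]
t green [213.4 237.2] [18.2 19.4] [0.5414 0.224  0.046 ] rad-> [np.float64(0.0223), np.float64(0.0229), np.float64(0.0217)]
 knob [211.7 236.7] [6.9 7.8] [0.5416 0.224  0.066 ]
```

View pics/c2.png

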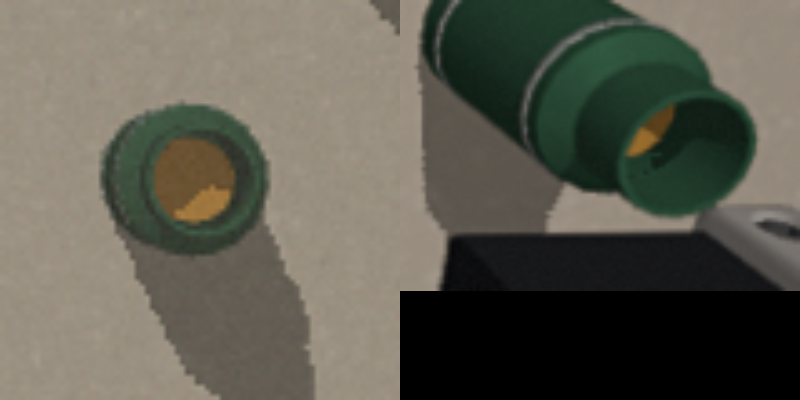

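Emit:
jog_arm(deltas=[10,5,-20,0,0,0,1,12,6,-30,0,0,0,1,12,6,-35,0,0,0,1,0,0,-35,0,0,0,1,0,0,-20,0,0,0,1,0,0,0,0,0,0,1])

```text
clock: 4.05
tool_pos: [0.5409, 0.2212, 0.1382]
tool_rot: [0.001, 0.992, 0.125, -0.002]
ft_force: [-0.5, -0.3, 0.2]
width: 0.0934
finger_force: 0.0
```

```bash
python3 - <<'E'
from h import *
w=optics.grab_frame("wrist")
cv2.imwrite("pics/w2.png",w["color"])
o=readout.get_obs();p=o["tool_pos"];R=Rot(o["tool_rot"]);print(p,R.round(3).tolist())
h=cv2.cvtColor(w["color"],cv2.COLOR_BGR2HSV);m=cv2.inRange(h,(60,60,15),(95,255,255));m[:,:150]=0;m[:,420:]=0
c=max(cv2.findContours(m,0,1)[0],key=cv2.contourArea);e=cv2.fitEllipse(cv2.convexHull(c));print(e,onz(w,*e[0],.046))
print("grasp pt proj",proj(w,[p+R[:,2]*.006]))
E
```

```text
[0.54171598 0.22187251 0.13962699] [[0.968, 0.249, -0.001], [0.249, -0.968, -0.001], [-0.001, 0.0, -1.0]]
((276.2098083496094, 213.3448486328125), (53.17000961303711, 54.50423049926758), 94.25550079345703) [0.54241025 0.22369392 0.046     ]
grasp pt proj [[277.52309199 260.87841241]]
```

View pics/w2.png

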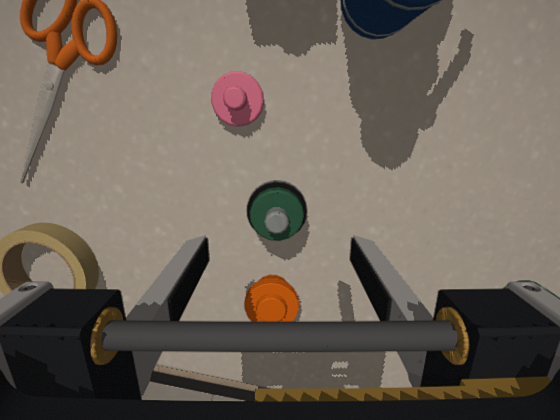

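The lid is centred between the fingers: cover at (276,213), finger midline at column 279. Going down and gripping the band.

Emit:
jog_arm(deltas=[0,1.5,-20,0,0,0,1,0,0,-30,0,0,0,1,0,0,-25,0,0,0,1,0,0,-20,0,0,0,1,0,0,-9,0,0,0,1,0,0,0,0,0,0,1,0,0,0,0,0,0,0.5,0,0,0,0,0,0,0.3], force=20)

```text
clock: 5.1
tool_pos: [0.5423, 0.2244, 0.0374]
tool_rot: [-0.0, 0.992, 0.126, 0.001]
ft_force: [0.0, -0.9, -0.1]
width: 0.0776
finger_force: 0.0
```

Emit:
jog_arm(deltas=[0,0,0,0,0,0,0.2,0,0,0,0,0,0,0.1,0,0,0,0,0,0,0,0,0,0,0,0,0,0,0,0,0,0,0,0,0])

```text
clock: 5.72
tool_pos: [0.5417, 0.2241, 0.0366]
tool_rot: [0.0, 0.992, 0.126, 0.0]
ft_force: [0.3, -1.3, 3.0]
width: 0.0556
finger_force: 20.0
```

Emit:
jog_arm(deltas=[0,0,5,0,0,0,0,0,0,12,0,0,0,0,0,0,20,0,0,0,0,0,0,27,0,0,0,0,0,0,27,0,0,0,0,0,0,27,0,0,0,0,0,0,27,0,0,0,0,0,0,20,0,0,0,0])

```text
clock: 6.72
tool_pos: [0.5416, 0.2243, 0.2033]
tool_rot: [-0.0, 0.992, 0.126, 0.001]
ft_force: [0.3, 0.2, -3.7]
width: 0.0555
finger_force: 20.0
```

```bash
python3 - <<'E'
from h import *
w=optics.grab_frame("wrist");s=optics.grab_frame("scene")
o=readout.get_obs();p=o["tool_pos"];print(p,o["width"],o["ft_force"])
c=np.zeros((420,800,3),np.uint8);c[:,:560]=w["color"]
u,v=proj(s,[p])[0].astype(int);print(u,v)
c[:300,560:]=cv2.resize(s["color"][v-75:v+75,u-60:u+60],(240,300))
cv2.imwrite("pics/c3.png",c)
E
```

```text
[0.54278914 0.22492502 0.20413619] 0.054857742752094485 [ 0.7496956  -0.31087432 -1.53708224]
240 232
```

View pics/c3.png

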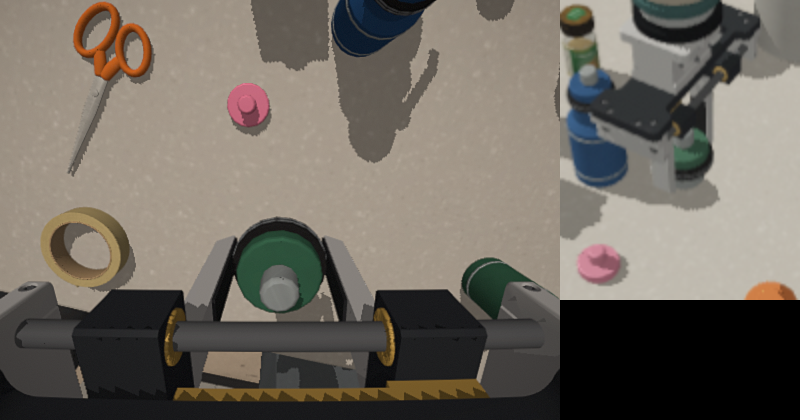

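Lid firmly held with the cover still on it: knob at (280,285), band level between the pads. Moving to a viewing point just short of the tin.

Emit:
jog_arm(deltas=[-1,-4,0,0,0,0,0,-4,-9,0,0,0,0,0,-6,-14,0,0,0,0,0,-8,-20,0,0,0,0,0,-9,-25,0,0,0,0,0,-9,-27,0,0,0,0,0,-9,-27,0,0,0,0,0,-9,-27,0,0,0,0,0])

```text
clock: 7.82
tool_pos: [0.4854, 0.0691, 0.2012]
tool_rot: [0.0, 0.992, 0.126, -0.001]
ft_force: [0.8, -0.2, -2.8]
width: 0.0558
finger_force: 20.0
```

Emit:
jog_arm(deltas=[-9,-27,0,0,0,0,0,-9,-27,0,0,0,0,0,-9,-27,0,0,0,0,0,-9,-24,0,0,0,0,0,-9,-19,0,0,0,0,0,-6,-14,0,0,0,0,0,-4,-9,0,0,0,0,0,-2,-4,0,0,0,0,0])

```text
clock: 8.82
tool_pos: [0.4294, -0.0802, 0.2015]
tool_rot: [-0.0, 0.992, 0.126, 0.0]
ft_force: [0.2, 1.0, -3.4]
width: 0.0558
finger_force: 20.0
```

```bash
python3 - <<'E'
from h import *
import pickle
w=optics.grab_frame("wrist");pickle.dump(w,open("w4.pkl","wb"))
o=readout.get_obs();p=o["tool_pos"];print(p,o["width"],o["ft_force"],Rot(o["tool_rot"]).round(4).tolist())
print(proj(w,[[.49,-.079,.12],p+[0,0,.030],p+[0,0,.012],p-[0,0,.006]]))
cv2.imwrite("pics/w4.png",cv2.resize(w["color"],(800,600)))
E
```

```text
[ 0.4292802  -0.0803972   0.20144371] 0.05549824073558407 [ 0.76738244 -0.40468187 -2.66812072] [[0.9683, 0.2497, -0.0002], [0.2497, -0.9683, -0.0001], [-0.0002, 0.0001, -1.0]]
[[296.29452314 149.34161851]
 [278.38957263 295.95167187]
 [278.49882868 276.89340885]
 [278.58696765 261.52576811]]
```

View pics/w4.png

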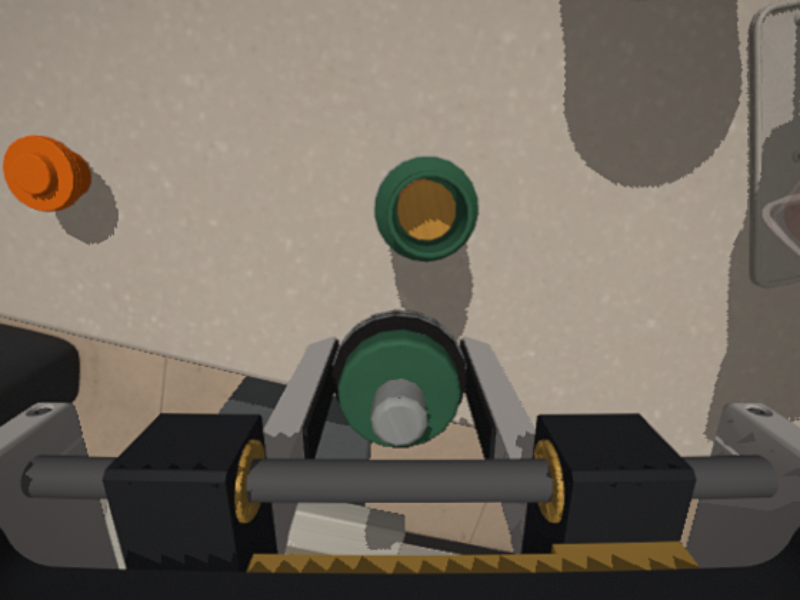

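Wrist view (800-wide): tin mouth at about (428,207), held cover's knob at (400,418), where the model predicts it. Refining the tin centre from its circles.

```bash
python3 - <<'E'
from h import *
import pickle
w=pickle.load(open("w4.pkl","rb"));t=pickle.load(open("F0.pkl","rb"))["top"]
for n,f,c0,r in(("w",w,(299,146),42),("t",t,(347,260),24)):
    S=4;x0,y0=c0[0]-r,c0[1]-r
    a=cv2.resize(f["color"][y0:y0+2*r,x0:x0+2*r],None,fx=S,fy=S,interpolation=cv2.INTER_CUBIC)
    h=cv2.cvtColor(a,cv2.COLOR_BGR2HSV);print(n,"px/m at rim",np.linalg.norm(proj(f,[[.49,-.079,.12]])-proj(f,[[.51,-.079,.12]]))/.02)
    def rep(m,tag):
        for c in cv2.findContours(m,cv2.RETR_LIST,1)[0]:
            if len(c)<40 or cv2.contourArea(c)<S*S*60: continue
            e=cv2.fitEllipse(cv2.convexHull(c));u=(e[0][0]+.5)/S-.5+x0;v=(e[0][1]+.5)/S-.5+y0
            print(" ",tag,round(u,1),round(v,1),np.round(np.array(e[1])/S,1),"z.12",onz(f,u,v,.12)[:2].round(4),"z.088",onz(f,u,v,.088)[:2].round(4),"z.09",onz(f,u,v,.09)[:2].round(4))
    gm=cv2.inRange(h,(60,60,15),(95,255,255));k=gm.copy()
    rep(cv2.morphologyEx(gm,cv2.MORPH_CLOSE,np.ones((5,5))),"green")
    rep(cv2.inRange(h,(8,80,40),(30,255,255)),"caps")
    g=cv2.GaussianBlur(cv2.cvtColor(a,cv2.COLOR_BGR2GRAY),(0,0),2)
    u,v=proj(f,[[.49,-.079,.12]])[0];cu,cv_=int((u-x0)*S),int((v-y0)*S)
    print("  V row",g[cv_,::8].tolist());print("  V col",g[::8,cu].tolist(), cu,cv_)
E
```

```text
w px/m at rim 1312.7160290759243
  green 297.8 146.4 [43.2 45.2] z.12 [ 0.4925 -0.0796] z.088 [ 0.4903 -0.0822] z.09 [ 0.4904 -0.082 ]
  green 298.0 145.7 [71.2 73. ] z.12 [ 0.493  -0.0796] z.088 [ 0.4909 -0.0822] z.09 [ 0.4911 -0.082 ]
  caps 297.9 146.5 [41.8 44.1] z.12 [ 0.4925 -0.0796] z.088 [ 0.4903 -0.0822] z.09 [ 0.4904 -0.082 ]
  V row [161, 163, 155, 75, 63, 63, 63, 60, 72, 50, 45, 74, 78, 77, 80, 79, 78, 80, 78, 77, 79, 80, 79, 80, 82, 79, 77, 81, 79, 78, 77, 50, 31, 32, 29, 45, 71, 58, 52, 115, 162, 158]
  V col [158, 159, 158, 97, 76, 77, 77, 78, 73, 74, 53, 77, 84, 84, 84, 84, 83, 82, 81, 81, 81, 80, 79, 78, 77, 76, 91, 124, 124, 123, 125, 128, 65, 32, 46, 58, 61, 74, 51, 38, 97, 98] 157 181
t px/m at rim 477.6279802337132
  green 347.8 258.9 [25.8 28.9] z.12 [ 0.4936 -0.0776] z.088 [ 0.4935 -0.082 ] z.09 [ 0.4935 -0.0818]
  caps 348.3 260.6 [16.5 17.6] z.12 [ 0.4901 -0.0786] z.088 [ 0.4898 -0.0831] z.09 [ 0.4898 -0.0828]
  V row [146, 145, 146, 146, 60, 72, 71, 74, 64, 82, 87, 86, 85, 87, 86, 84, 85, 66, 53, 68, 85, 147, 143, 144]
  V col [145, 143, 146, 143, 146, 105, 76, 76, 65, 86, 88, 84, 88, 85, 87, 123, 127, 69, 68, 56, 70, 96, 95, 95] 101 98
```

```bash
python3 - <<'E'
from h import *
import pickle
w=pickle.load(open("w4.pkl","rb"))
p=np.array([ 0.4294,-0.0803,0.2014]);a=np.array([.9683,.2497,0])
print(onz(w,301,150,.12),onz(w,300,149,.12),onz(w,302,151,.12))
print(proj(w,[p+a*.028,p+a*.028-[0,0,.012],p+a*.024+[0,0,.012],p-a*.024+[0,0,.012]]))
g=cv2.cvtColor(w["color"],cv2.COLOR_BGR2GRAY)
print(g[210:240,279].tolist()); print(w["color"][215:240,279].tolist())
# subpixel rim: radial search for inner/outer rim edges of bright ring, in polar transform
P=cv2.warpPolar(cv2.resize(w["color"],None,fx=4,fy=4,interpolation=cv2.INTER_CUBIC)[:,:,1],(160,72),(301.4*4,150.4*4),160,0).astype(int)
for i in range(0,72,6): print(i*5,P[i,80:152:4].tolist())
E
```

```text
[ 0.49043555 -0.08273536  0.12      ] [ 0.49099004 -0.08176102  0.12      ] [ 0.48988011 -0.08371149  0.12      ]
[[278.41460831 220.43864865]
 [278.47991639 213.76361068]
 [278.34540896 235.37833077]
 [278.41301239 314.25969199]]
[163, 153, 162, 167, 166, 165, 138, 94, 63, 59, 78, 48, 22, 25, 27, 27, 26, 25, 24, 22, 29, 52, 60, 59, 58, 58, 60, 68, 73, 85]
[[148, 163, 176], [123, 136, 147], [89, 93, 97], [62, 64, 63], [58, 59, 60], [76, 78, 78], [47, 48, 48], [21, 21, 23], [24, 24, 26], [26, 27, 29], [26, 26, 28], [24, 26, 28], [23, 25, 25], [24, 24, 25], [23, 21, 25], [26, 30, 28], [45, 62, 35], [53, 71, 41], [51, 70, 40], [51, 69, 39], [51, 69, 39], [53, 72, 40], [58, 81, 46], [64, 87, 48], [73, 101, 58]]
0 [38, 38, 36, 37, 36, 41, 69, 84, 84, 75, 66, 63, 67, 106, 148, 160, 159, 157]
30 [44, 54, 59, 59, 56, 57, 77, 88, 79, 62, 42, 83, 150, 173, 167, 162, 159, 159]
60 [47, 62, 68, 67, 68, 66, 79, 90, 86, 75, 50, 61, 90, 99, 96, 97, 97, 98]
90 [39, 47, 67, 70, 69, 69, 70, 90, 90, 81, 61, 44, 53, 93, 100, 97, 97, 97]
120 [48, 38, 42, 52, 61, 64, 61, 73, 89, 84, 64, 48, 42, 41, 55, 95, 100, 99]
150 [71, 62, 52, 51, 49, 46, 52, 75, 88, 83, 68, 59, 60, 61, 61, 56, 62, 120]
180 [73, 76, 74, 64, 53, 51, 47, 67, 84, 88, 76, 71, 73, 75, 74, 75, 75, 73]
210 [77, 78, 78, 75, 71, 62, 56, 66, 82, 85, 74, 76, 83, 86, 85, 84, 85, 84]
240 [77, 75, 77, 78, 74, 67, 64, 72, 82, 91, 86, 74, 84, 91, 90, 90, 90, 90]
270 [80, 81, 80, 78, 67, 51, 49, 64, 81, 91, 85, 84, 91, 92, 91, 91, 92, 92]
300 [76, 69, 54, 52, 52, 45, 43, 70, 84, 88, 84, 82, 85, 86, 86, 86, 86, 85]
330 [53, 44, 35, 37, 37, 34, 45, 70, 86, 84, 76, 74, 77, 75, 72, 94, 140, 163]
```

Emit:
jog_arm(deltas=[4,0,0,0,0,0,0,9,-0.5,0,0,0,0,0,13,-0.6,0,0,0,0,0,14,-0.6,-4,0,0,0,0,11,0,-8,0,0,0,0,7,0,-10,0,0,0,0,3.8,0,-8,0,0,0,0,0,0,-6,0,0,0,0])

```text
clock: 9.88
tool_pos: [0.4911, -0.0815, 0.1646]
tool_rot: [-0.0, 0.992, 0.126, -0.001]
ft_force: [-0.8, -0.2, -3.5]
width: 0.0555
finger_force: 20.0
```

Emit:
jog_arm(deltas=[0,0,0,0,0,0,0,0,0,-4,0,0,0,0,0,0,-4,0,0,0,0,0,0,0,0,0,0,0])

```text
clock: 10.38
tool_pos: [0.4911, -0.0816, 0.1573]
tool_rot: [-0.0, 0.992, 0.126, -0.0]
ft_force: [0.1, 0.5, -2.3]
width: 0.0554
finger_force: 20.0
```

Emit:
jog_arm(deltas=[0,0,-2,0,0,0,0,0,0,-2,0,0,0,0,0,0,-1,0,0,0,0,0,0,0,0,0,0,0])

```text
clock: 10.88
tool_pos: [0.4914, -0.0815, 0.1524]
tool_rot: [-0.0, 0.992, 0.126, -0.0]
ft_force: [0.0, -0.2, -2.6]
width: 0.0552
finger_force: 20.0
```

Emit:
jog_arm(deltas=[0,0,-2,0,0,0,0,0,0,-2,0,0,0,0,0,0,-2,0,0,0,0,0,0,0,0,0,0,0])

```text
clock: 11.38
tool_pos: [0.4913, -0.0815, 0.1463]
tool_rot: [-0.0, 0.992, 0.126, -0.0]
ft_force: [-0.4, -0.4, -2.9]
width: 0.0556
finger_force: 20.0
```

Emit:
jog_arm(deltas=[0,0,-2,0,0,0,0,0,0,-2,0,0,0,0,0,0,-2,0,0,0,0,0,0,-2,0,0,0,0,0,0,-2,0,0,0,0,0,0,0,0,0,0,0])

```text
clock: 12.12
tool_pos: [0.4913, -0.0815, 0.1363]
tool_rot: [-0.0, 0.992, 0.126, -0.0]
ft_force: [-0.6, 0.6, -3.3]
width: 0.0554
finger_force: 20.0
```

Emit:
jog_arm(deltas=[0,0,-1.5,0,0,0,0,0,0,-1.5,0,0,0,0,0,0,0,0,0,0,0,0,0,0,0,0,0,0])

```text
clock: 12.62
tool_pos: [0.4914, -0.0815, 0.1335]
tool_rot: [0.0, 0.992, 0.126, 0.0]
ft_force: [0.3, 0.4, -2.6]
width: 0.0555
finger_force: 20.0
```

Emit:
jog_arm(deltas=[0,0,-1,0,0,0,0,0,0,-0.5,0,0,0,0,0,0,0,0,0,0,0,0,0,0,0,0,0,0])

```text
clock: 13.12
tool_pos: [0.4916, -0.0815, 0.1326]
tool_rot: [0.0, 0.992, 0.126, 0.0]
ft_force: [-2.3, 0.3, 4.7]
width: 0.0553
finger_force: 20.0
```

Emit:
jog_arm(deltas=[0,0,-0.5,0,0,0,0,0,0,0,0,0,0,0,0,0,0,0,0,0,0])

```text
clock: 13.5
tool_pos: [0.4916, -0.0815, 0.1326]
tool_rot: [0.0, 0.992, 0.126, 0.0]
ft_force: [-2.1, -0.8, 10.1]
width: 0.0554
finger_force: 20.0
```

The contact height matches the prediction (0.1326), so the lid is home. Releasing and rising.

Emit:
jog_arm(deltas=[0,0,0.5,0,0,0,0.25,0,0,0,0,0,0,0.4,0,0,0,0,0,0,0.6,0,0,0,0,0,0,0.6,0,0,0,0,0,0,0.6,0,0,0,0,0,0,0.6])

```text
clock: 14.25
tool_pos: [0.4914, -0.0816, 0.1319]
tool_rot: [-0.0, 0.992, 0.126, -0.0]
ft_force: [-0.3, 0.4, -0.4]
width: 0.0752
finger_force: 0.0
```

Emit:
jog_arm(deltas=[0,0,5,0,0,0,0.6,0,0,15,0,0,0,0.6,0,0,25,0,0,0,0.6,0,0,25,0,0,0,0.6,-15,0,15,0,0,0,0.6,-15,0,5,0,0,0,0.6,-10,0,0,0,0,0,0.6,0,0,0,0,0,0,0.6])

```text
clock: 15.25
tool_pos: [0.4503, -0.0817, 0.2217]
tool_rot: [-0.0, 0.992, 0.126, -0.001]
ft_force: [-0.5, 0.1, 0.6]
width: 0.0747
finger_force: 0.0
```

```bash
python3 - <<'E'
from h import *
import pickle
w=optics.grab_frame("wrist");s=optics.grab_frame("scene");t=optics.grab_frame("top");pickle.dump((w,s,t),open("w5.pkl","wb"))
o=readout.get_obs();p=o["tool_pos"];print(p,o["width"])
f=w;print("pred knob top",proj(w,[[.491,-.082,.162]]))
h=cv2.cvtColor(w["color"],cv2.COLOR_BGR2HSV);u0,v0=proj(w,[[.491,-.082,.144]])[0].astype(int)
m=cv2.inRange(h,(0,0,95),(180,60,255));mm=np.zeros_like(m);cv2.circle(mm,(int(u0),int(v0)+5),22,255,-1);m&=mm
c=max(cv2.findContours(m,0,1)[0],key=cv2.contourArea);e=cv2.fitEllipse(cv2.convexHull(c));print("knob blob",e,onz(w,*e[0],.160))
C=np.zeros((480,800,3),np.uint8);C[:420,:560]=w["color"]
u,v=proj(s,[[.491,-.082,.12]])[0].astype(int)
C[:300,560:]=cv2.resize(s["color"][v-50:v+75,u-50:u+50],(240,300))
cv2.imwrite("pics/c5.png",C)
E
```

```text
[ 0.45168576 -0.08150002  0.22164894] 0.07542804454547748
pred knob top [[292.74118051 179.11272447]]
knob blob ((292.18597412109375, 177.89382934570312), (24.315881729125977, 25.657602310180664), 173.54718017578125) [ 0.49142237 -0.08154826  0.16      ]
```

View pics/c5.png

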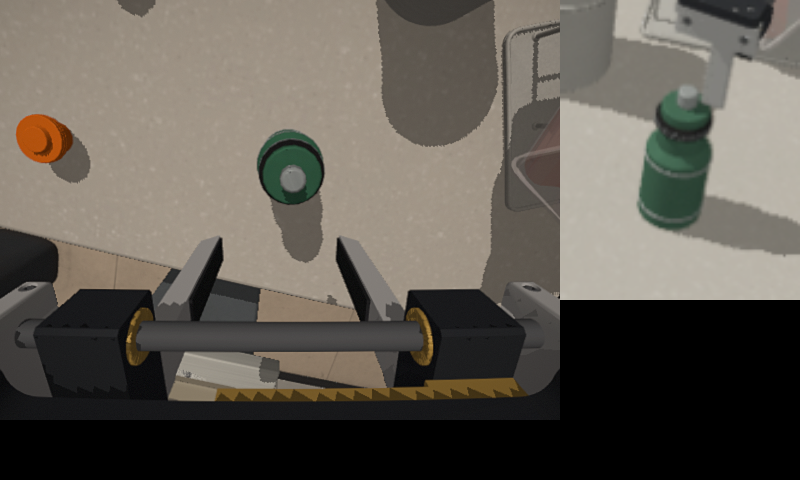

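The plug is seated: the scene crop shows the band level on the rim, and the wrist view has the knob at (292,178). Now taking the cover by its knob.

Emit:
jog_arm(deltas=[15,0,0,0,0,0,0.3,15,-0.2,0,0,0,0,0.1,10,0,0,0,0,0,0,0,0,-15,0,0,0,0,0,0,-15,0,0,0,0,0,0,-10,0,0,0,0,0,0,-5,0,0,0,0,0,0,0,0,0,0,0])

```text
clock: 16.4
tool_pos: [0.4911, -0.0817, 0.1767]
tool_rot: [-0.0, 0.992, 0.126, -0.0]
ft_force: [-0.3, -0.3, 0.8]
width: 0.047
finger_force: 0.0
```

Emit:
jog_arm(deltas=[0,0,-3,0,0,0,0,0,0,-2,0,0,0,0,0,0,0,0,0,0,0,0,0,0,0,0,0,0])

```text
clock: 16.9
tool_pos: [0.4915, -0.0818, 0.1721]
tool_rot: [0.0, 0.992, 0.126, 0.0]
ft_force: [0.3, -0.0, -0.0]
width: 0.0468
finger_force: 0.0
```

Tips are about 3 mm above the cover's top, with no contact. Closing gently.

Emit:
jog_arm(deltas=[0,0,0,0,0,0,-0.3,0,0,0,0,0,0,-0.45,0,0,0,0,0,0,-0.52,0,0,0,0,0,0,-0.56,0,0,0,0,0,0,-0.7,0,0,0,0,0,0,-1,0,0,0,0,0,0,-1,0,0,0,0,0,0,-1], force=15)

```text
clock: 17.9
tool_pos: [0.4914, -0.0817, 0.172]
tool_rot: [-0.0, 0.992, 0.126, 0.0]
ft_force: [0.3, 0.2, 0.4]
width: 0.0189
finger_force: 15.0
```

Emit:
jog_arm(deltas=[0,0,2,0,0,0,-1,0,0,4,0,0,0,-1,0,0,6,0,0,0,-1,0,0,10,0,0,0,-1,0,0,15,0,0,0,-1,0,0,18,0,0,0,-1,0,0,18,0,0,0,-1,0,0,15,0,0,0,-1])

```text
clock: 18.9
tool_pos: [0.4917, -0.0817, 0.2616]
tool_rot: [0.0, 0.992, 0.126, 0.001]
ft_force: [0.1, -1.0, -0.5]
width: 0.0191
finger_force: 15.0
```

Emit:
jog_arm(deltas=[0,0,12,0,0,0,-1,0,0,8,0,0,0,-1,0,0,3,0,0,0,-1,0,0,1,0,0,0,-1,0,0,0,0,0,0,-1,0,0,0,0,0,0,-1,0,0,0,0,0,0,-1,0,0,0,0,0,0,-1])

```text
clock: 19.9
tool_pos: [0.4913, -0.0817, 0.2838]
tool_rot: [-0.0, 0.992, 0.126, -0.0]
ft_force: [-0.7, -0.1, -0.9]
width: 0.0191
finger_force: 15.0
```

```bash
python3 - <<'E'
from h import *
w=optics.grab_frame("wrist");s=optics.grab_frame("scene")
o=readout.get_obs();print(o["tool_pos"],o["width"],o["finger_force"],o["dq"].round(3))
C=np.zeros((420,800,3),np.uint8);C[:,:500]=w["color"][:,60:]
u,v=proj(s,[[.491,-.082,.15]])[0].astype(int)
C[:420,500:]=cv2.resize(s["color"][v-80:v+60,u-50:u+50],(300,420))
cv2.imwrite("pics/c6.png",C)
E
```

```text
[ 0.4913945  -0.08174021  0.28396392] 0.019370418744869004 14.999926676205178 [-0.    -0.004 -0.001 -0.003  0.     0.    -0.   ]
```

View pics/c6.png

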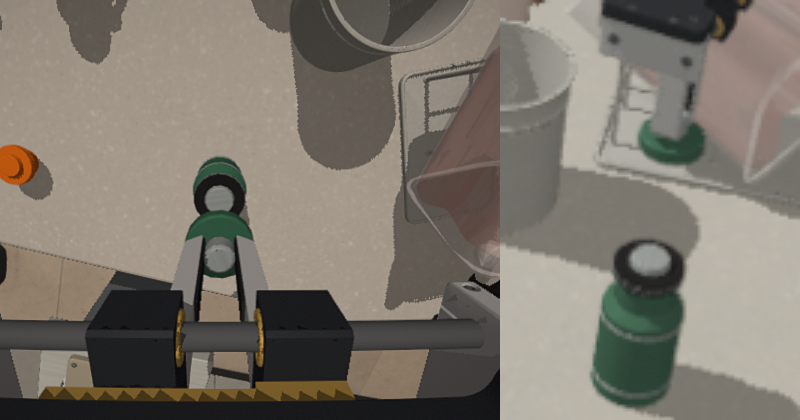

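The cover is held level, about 11 cm above the plug lid. The plug lid stayed seated, with its black band and steel boss visible at (220,200), and the tin is standing. Handing in.

```bash
python3 -c "
from h import *
print(ctrl.close_job())"
```

```text
the job is handed in; nothing more can be done
None
```

The green tin is closed with the plug lid fully home, the arm is holding the green cover level and still about 11 cm straight above it, and the job is handed in.

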